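# Unhitch the trailer tongue on the bench rig and hold it up

## Robot

A 6-joint arm with a two-finger parallel gripper is mounted at the origin on the work surface. World frame = base frame: x ahead of the robot, y to its left, z up, the work surface at z = 0. Lengths are in m, angles in degrees, forces in N, time in s.
With the tool pointing down it reaches from about 0.25 to 0.775 m from the base axis. Payload 4 kg.
Tool frame: the origin (TCP) lies between the finger pads; the fingertips stand 8 mm ahead of it and the grasp point (between the pads) lies 11 mm behind it; z points along the fingers, y is the line along which they close (so a half turn about z gives the same grasp; the last joint's range is limited). The gripper opens to 94 mm and grips with 3 to 60 N. Pads are 16 mm wide; open, the fingers measure 119 mm over their backs; the gripper's body (75 mm by 177 mm) begins 78 mm behind the grasp point.
Start: joints at [57.92, 4.996, 78.535, -0, 96.463, -5.907], TCP at [0.243, 0.494, 0.214] pointing down, gripper open.
Joint ranges: [-177.83, 177.83], [-43.37, 116.18], [15.69, 146.23], [-61.86, 241.86], [9.47, 152.12], [-147.06, 147.06]. Speed limits (degrees/s): [159.86, 159.86, 180, 180, 180, 180].

## Interface

Orientations are given as [roll, pitch, yaw] about the fixed x, y, z axes, in that order (R = Rz(yaw) Ry(pitch) Rx(roll)).
In Python, from station import bot gives the robot as it stands.
- The arm moves only by the tool drive_tool, never from a script. Its argument "motion" is a list of rows, each a list of 7 numbers: the turn, a rotation vector about the tool's x, y, z in degrees, then the shift along the tool's x, y, z in mm, then the opening, from -1 (shut) to 1 (fully open). In form: [[rx, ry, rz, x, y, z, gripper], ...]. A call has 1 to 20 rows; each row is the pose to reach, as a shift and turn from the pose commanded when the call began, along the tool's axes at that moment; what a row does not reach only later rows make up. A row lasts 1/8 s, in which the tool goes at most 62.5 mm and 10.7 degrees, less where a joint would pass 70% of its speed; a pose out of reach is approached as far as the arm can. A call with a gripper value outside its range is refused whole. The fingers move at their own pace and stop on an object; "grip_force" is the grip in N (left out, the last holds). Time passes only in rows, so rows that repeat a pose let the fingers close. It gives the time, the measured TCP pose, the force, the opening and the grip force at its end, in the units of the state.
- bot.read_state(): the state, without advancing time (a new reading comes with each control period).
- bot.read_camera(name): name is "scene" or "top" or "wrist"; returns the picture (420x560x3 uint8, blue, green, red); there is no depth.
- bot.get_calibration(name): a dict with "mtx" (3x3 intrinsics, pixels), "D" ([k1, k2, p1, p2, k3] as OpenCV has them; the pictures are not rectified), "R" (3x3) and "t" (3): a world point X has camera coordinates R X + t. Camera axes: x right, y down, z forward; pixel columns grow to the right and rows downward; lengths in m; the calibration is good to about 2 mm. A picture is of the moment at which its call begins: read the wrist's pose just before it. get_calibration takes no time and is no camera call; for the wrist camera it gives the pose at the moment of the call.
- bot.close_job(): hands the job in; it is judged then, once.
The state is a dict: "time": time; "q": joint angles; "dq": joint speeds; "effort": joint torques, N m; "tcp_pos": TCP position; "eef_rot": TCP orientation; "force": force on the tool from outside, world axes, zero at the start; "ft_torque": the same for the moment, N m; "gripper_width": finger opening in m; "grip_force": force on a finger pad.
Only numpy, scipy, OpenCV 4.12 (cv2) and the standard library are available. Lean on these libraries where they do the work, as an engineer would, in place of code of your own. Each camera call takes 0.05 s, during which the arm holds its last target. There are 200 camera calls.

## Task

Wind the crank on the hitch rig counterclockwise (seen from above) through one full turn to draw the safety bolt, then pull the coupler's latch plate sideways, out from the coupler against its spring, and lift the tongue's coupler end at least 6 cm, clear off the ball. Finish while still holding it raised and steady in the gripper. Leave the loose things lying about the bench where they are.

Things in the scene. Friction and masses are not known exactly. Their poses are not given: they have to be found in the camera images.
- rig: hitch rig bolted to the bench, base plate 110 x 520 x 12 mm. Origin on the bench straight under the hitch ball (50 mm ball, centre 95 mm up), z up; +y runs along the tongue from ball to hinge; the latch plate sticks out on the -x side (towards the robot). Crank gearbox at y = -170 mm, ball and latch at y = 0, tongue hinge at y = +260 mm
- crank_axis (a point): point on the crank's upright axis, 124 mm above the bench, level with the underside of the knob. The gearbox under it is 70 x 64 mm; the flat steel crank arm is 20 mm wide, its top 123 mm up
- knob_top (a point): centre of the top face of the crank's knob: upright black cylinder 26 mm thick, 45 mm tall (124 to 169 mm above the bench), 50 mm from the crank axis. It spins freely on its own pin, so a gripper can hold it at unchanging yaw while carrying it round the circle
- crank (a joint): crank angle, rad, counterclockwise from above; starts at 0 to 0.3, hard stop at 6.6; at 0 the arm points along the rig's +x axis. Needs about 2 to 3 N at the knob and stays where left. Wound means over 6.2
- bolt (a joint): safety bolt, 14 mm square bar along the rig's y axis in the eye on the coupler's nose: m drawn out, 3.5 mm per rad of crank; up to 0.020 (crank about 5.8 rad) it stops the tongue from lifting
- latch_grip (a point): point on the centre line of the upright steel pull plate of the latch, 17 mm under its top, 140 mm above the bench while the tongue is down. The plate is 12 mm thick (rig x), 40 mm wide (rig y) and reaches from 62 to 157 mm above the bench; 35 mm of air between it and the coupler's side wall; coupler top is 130 mm up (dome to 137 mm)
- latch (a joint): how far the latch is pulled out, m: 0 = shut (sprung in), grows along the rig's -x axis, stop at 0.026. Spring 5 N when shut to 14 N at the stop; it springs back when let go. The tongue can be lifted only while this is over 0.018; it moves up with the tongue
- coupler: hollow steel coupler over the ball with the square tongue tube (50 mm) behind it; 64 mm wide, 62 mm deep, 0.6 to 1 kg in all. Origin at the centre of the ball while seated; axes as the rig's while down
- tongue_hinge (a point): point on the tongue's level hinge axis (parallel to the rig's x axis), 100 mm above the bench, 260 mm from the ball
- tongue (a joint): tongue lift angle, rad: 0 = down on the ball, positive = coupler end up, stop at 0.6; 0.23 is about 6 cm at the ball. It falls back under its weight (some 3 to 6 N at the latch plate). The plate turns with it about the rig's x axis
- socket: bystander, leave alone: steel socket for a ratchet, 30 mm wide, 50 mm tall, standing; origin at its foot
- wrench: bystander, leave alone: steel spanner lying flat on the bench
- tin: bystander, leave alone: small jar with a paper band, 60 mm wide, 65 mm tall
- hitch_pin: bystander, leave alone: loose steel pin with a bent end, 16 mm thick, about 110 mm long, lying
- screwdriver: bystander, leave alone: screwdriver lying on the bench
- spray_can: bystander, leave alone: spray can, 54 mm wide, 160 mm tall, standing
- mug: bystander, leave alone: white mug, 80 mm wide, 90 mm tall

How it is judged (in metres and radians):
On the way, in this order (a step that is already met when the one before it is completed fails the run):
1. the crank is wound through a full turn, the tongue still down (value of joint crank above 6.2 rad and value of joint tongue below 0.05 rad), for 0.1 s.
2. the latch is pulled out against its spring (value of joint latch above 0.018 m), for 0.1 s.
3. the tongue is lifted off the ball (value of joint tongue above 0.22 rad), for 0.2 s.
At the end, for the whole second after the job is handed in: The tongue is held raised by the gripper (fingers press on the latch or coupler with over 1.5 N), its angle over 0.22 rad (about 6 cm at the ball), moving less than 0.1 rad/s, nothing propping it, and the crank is still wound past 6.2 rad (value of joint tongue above 0.22 rad and value of joint crank above 6.2 rad and velocity of joint tongue between -0.1 and 0.1 rad/s and contact force between the fingers and coupler above 1.5 N and contact force between coupler and socket below 0.3 N and contact force between coupler and wrench below 0.3 N and contact force between coupler and tin below 0.3 N and contact force between coupler and hitch_pin below 0.3 N and contact force between coupler and screwdriver below 0.3 N and contact force between coupler and spray_can below 0.3 N and contact force between coupler and mug below 0.3 N); the arm keeps its last pose, push and grip.
It fails at once if a loose bystander is shifted by more than 3 cm (distance of any of socket, wrench, tin, hitch_pin, screwdriver, spray_can, mug from where it was at the start of the episode above 0.03 m).
It also fails if it takes over 58 s, if anything falls off the work surface, if the arm or the gripper's body presses on something with over 40 N, if the wrist force passes 120 N, or if a joint passes its speed limit or range.

## Working session

There is one attempt and no reset: what is moved stays moved. The work goes in short steps, Python scripts to look and compute and a tool call to move; the robot and the scene stay as the last step left them, time stands still between calls to the robot, and variables do not carry over. Pictures are saved under pics/ and viewed, at most 10 in all, crops included, and the job is handed in when it is done.

Besides the shell and the picture viewer there is one more tool, called after "Call:" by a JSON object that holds its "op" and its "data", one argument or row to a line. drive_tool: Moves the arm, as the interface text tells. Its arguments: {"type":"object","properties":{"motion":{"type":"array","items":{"type":"array","items":{"type":"number"}}},"grip_force":{"type":"number"}},"required":["motion"]}

```bash
mkdir -p pics
python3 - <<'E'
from station import bot
import cv2,numpy as np
s=bot.read_state();print({k:np.round(v,3).tolist() for k,v in s.items()})
for n in("scene","top"):
    im=bot.read_camera(n);cv2.imwrite(f"pics/{n}0.png",im)
    c=bot.get_calibration(n);print(n,{k:np.round(v,4).tolist() for k,v in c.items()})
E
```

```text
{'time': 0.0, 'q': [57.92, 5.038, 78.622, -0.002, 96.463, -5.906], 'dq': [-0.027, -0.025, 0.026, 0.097, -0.023, -0.0], 'effort': [-0.002, -34.019, -30.242, 0.072, 0.033, -0.0], 'tcp_pos': [0.242, 0.493, 0.212], 'eef_rot': [-179.877, -0.011, 153.826], 'force': [-0.399, -0.221, -0.576], 'ft_torque': [-0.003, 0.006, -0.001], 'grip_force': 0.0, 'gripper_width': 0.094}
scene {'mtx': [[425.0896, 0.0, 276.4408], [0.0, 425.0896, 216.6991], [0.0, 0.0, 1.0]], 'D': [-0.0811, 0.0, 0.0, 0.0, 0.0], 'R': [[-0.7685, 0.6399, 0.006], [0.477, 0.5791, -0.6611], [-0.4265, -0.5052, -0.7502]], 't': [0.4234, -0.2063, 1.544]}
top {'mtx': [[452.85, 0.0, 284.9189], [0.0, 452.85, 206.2126], [0.0, 0.0, 1.0]], 'D': [-0.0488, 0.0, 0.0, 0.0, 0.0], 'R': [[0.0274, -0.9995, 0.0177], [-0.9837, -0.0301, -0.1772], [0.1776, -0.0126, -0.984]], 't': [-0.0226, 0.5849, 1.068]}
```

View pics/top0.png

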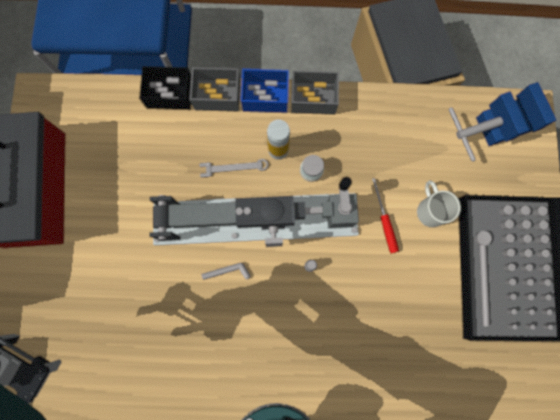

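View pics/scene0.png

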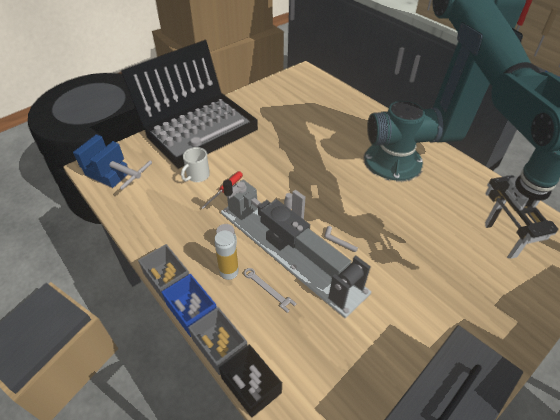

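The top view shows the rig lying left to right, with the hinge at about (160,220), the latch plate at (274,238) and the black knob at (345,184). The socket is at (311,265), the pin at (228,271), the tin at (312,168) and the screwdriver at (387,220). I'll enlarge both views for exact pixels.

Run:
```python
import cv2
a=cv2.imread("pics/top0.png")[160:290,140:410]
cv2.imwrite("pics/c1.png",cv2.resize(a,None,fx=2.96,fy=2.96,interpolation=cv2.INTER_CUBIC)[:,:800])
b=cv2.imread("pics/scene0.png")[160:320,195:395]
cv2.imwrite("pics/c2.png",cv2.resize(b,None,fx=3.75,fy=3.75,interpolation=cv2.INTER_CUBIC))
```

```text
(no output)
```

View pics/c1.png

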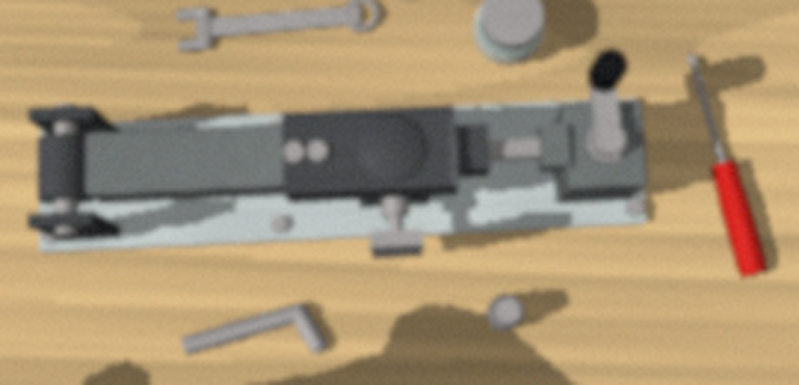

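View pics/c2.png

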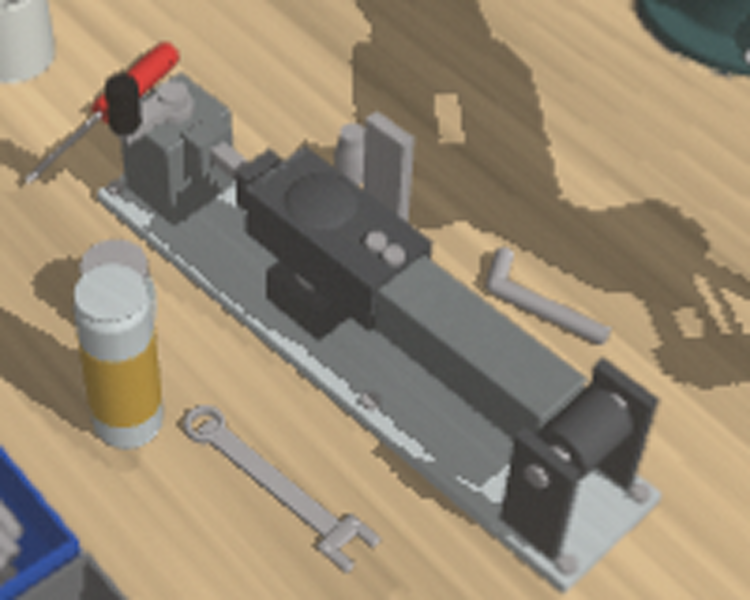

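The crops show these points:

| Point | Top crop | Scene crop |
|---|---|---|
| Knob top | (608,66) | (121,81) |
| Plate top centre | (397,239) | (389,125) |
| Base plate corners | (41,250), (645,222), (641,100) | (565,588), (658,494) |
| Crank hub | (605,138) | – |
| Socket top | (507,310) | – |

```bash
cat > h.py <<'E'
import cv2,numpy as np
from station import bot
def ray(n,p):
    c=bot.get_calibration(n);R=np.array(c["R"]);t=np.array(c["t"])
    u=cv2.undistortPoints(np.array([[p]],float),np.array(c["mtx"]),np.array(c["D"]))[0,0]
    return -R.T@t,R.T@np.array([*u,1])
def onz(n,p,z):
    o,d=ray(n,p);return o+d*(z-o[2])/d[2]
def tri(a,b):
    o,d=ray("top",a);q,e=ray("scene",b)
    s=np.linalg.lstsq(np.c_[d,-e],q-o,rcond=None)[0]
    return (o+d*s[0]+q+e*s[1])/2,np.linalg.norm(o+d*s[0]-q-e*s[1])
E
cat > m.py <<'E'
from h import *
T=lambda x,y:(140+(x+.5)/2.96-.5,160+(y+.5)/2.96-.5)
S=lambda x,y:(195+(x+.5)/3.75-.5,160+(y+.5)/3.75-.5)
np.set_printoptions(precision=4,suppress=True)
print("knob",onz("top",T(608,66),.169),onz("scene",S(121,81),.169),*tri(T(608,66),S(121,81)))
print("plate",onz("top",T(397,239),.157),onz("scene",S(389,125),.157),*tri(T(397,239),S(389,125)))
A,B,C=[onz("top",T(*p),.012) for p in[(41,250),(645,222),(641,100)]]
D,E=[onz("scene",S(*p),.012) for p in[(565,588),(658,494)]]
print("corners",A,B,C,D,E,np.linalg.norm(A-B),np.linalg.norm(C-B))
y=(A-B);print("rig yaw",np.degrees(np.arctan2(-y[0],y[1])))
print("hub",onz("top",T(605,138),.13)); print("sock",onz("top",T(507,310),.05))
print("tin",onz("top",T(513,18),.065),"can",onz("top",(279,128),.16),"driver handle",onz("top",T(740,220),.02))
E
python3 m.py
```

```text
knob [ 0.6236 -0.1374  0.169 ] [ 0.6219 -0.1395  0.169 ] [ 0.6231 -0.1372  0.1714] 0.00024641621817859054
plate [0.489  0.0182 0.157 ] [0.4862 0.0183 0.157 ] [0.4881 0.0189 0.1589] 0.001902160169564495
corners [0.4852 0.3229 0.012 ] [ 0.5247 -0.1932  0.012 ] [ 0.6318 -0.1897  0.012 ] [0.5937 0.3347 0.012 ] [0.4859 0.325  0.012 ] 0.5175704825929446 0.10721559805803395
rig yaw 4.370048803674188
hub [ 0.5753 -0.1411  0.13  ]
sock [ 0.4442 -0.0728  0.05  ]
tin [ 0.6875 -0.0725  0.065 ] can [0.7488 0.0144 0.16  ] driver handle [ 0.5277 -0.2736  0.02  ]
```

Both views agree to about 2 mm: plate 0.488, 0.0185; knob 0.623, -0.137; rig yaw about 4.4°; ball about (0.561, 0.024); crank axis about (0.574, -0.145). The knob comes out 50 mm from that axis, as it should. Next I move above the knob with yaw 94.4, so tool x = rig y, tool y = rig x and tool z = down.

Call:
{"op": "drive_tool", "data": {
  "motion": [
    [0,0,10,-40,-25,-90,-0.02],
    [0,0,20,-100,-65,-90,-0.02],
    [0,0,30,-160,-103,-90,-0.02],
    [0,0,40,-220,-141,-90,-0.02],
    [0,0,50,-275,-176,-90,-0.02],
    [0,0,59.4,-330,-212,-90,-0.02],
    [0,0,59.4,-385,-247,-90,-0.02],
    [0,0,59.4,-440,-282,-90,-0.02],
    [0,0,59.4,-495,-317,-90,-0.02],
    [0,0,59.4,-550,-352,-90,-0.02],
    [0,0,59.4,-595,-381,-90,-0.02],
    [0,0,59.4,-620,-397,-90,-0.02],
    [0,0,59.4,-620,-397,-90,-0.02],
    [0,0,59.4,-620,-397,-90,-0.02]
  ]
}}

```text
time: 1.85
tcp_pos: [0.6241, -0.1378, 0.3012]
eef_rot: [-179.8, -0.1, 94.3]
force: [0.2, 0.3, -0.2]
gripper_width: 0.0461
grip_force: 0.0
```

```bash
cat > w.py <<'E'
from h import *
import sys
s=bot.read_state();print(s["time"],s["tcp_pos"],s["eef_rot"],s["gripper_width"])
im=bot.read_camera("wrist");cv2.imwrite(sys.argv[1],im)
c=bot.get_calibration("wrist")
for p in [(.623,-.137,.169),(.574,-.145,.13),(.488,.0185,.157)]:
    print(p,cv2.projectPoints(np.array([p]),cv2.Rodrigues(np.array(c["R"]))[0],np.array(c["t"]),np.array(c["mtx"]),np.array(c["D"]))[0].ravel())
E
python3 w.py pics/w1.png
```

```text
1.85 [ 0.62410456 -0.13784063  0.30121353] [-1.79813838e+02 -8.06427076e-02  9.42721189e+01] 0.04609962531381002
(0.623, -0.137, 0.169) [275.0772002  202.67600315]
(0.574, -0.145, 0.13) [228.79554935 197.41359024]
(0.488, 0.0185, 0.157) [134.35359685  16.48339319]
```

View pics/w1.png

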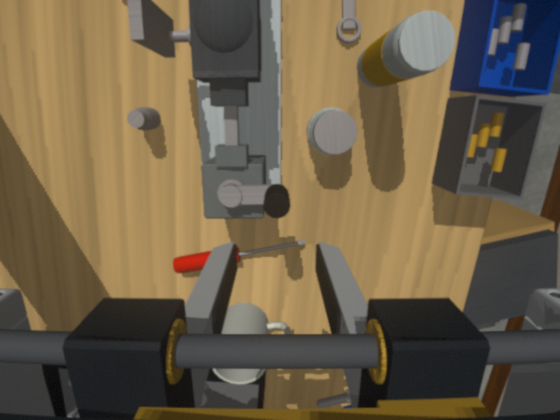

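In the wrist view the knob top is at (277,201) and the hub at (231,194), within 2–3 px of prediction, so I shift +2 mm in y. The path down is clear, so I descend and grip.

Call:
{"op": "drive_tool", "data": {
  "motion": [
    [0,0,0,2,0,40,-0.02],
    [0,0,0,2,0,80,-0.02],
    [0,0,0,2,0,120,-0.02],
    [0,0,0,2,0,145,-0.02],
    [0,0,0,2,0,157,-0.02],
    [0,0,0,2,0,157,-0.02],
    [0,0,0,2,0,157,-0.5],
    [0,0,0,2,0,157,-1],
    [0,0,0,2,0,157,-1],
    [0,0,0,2,0,157,-1]
  ],
  "grip_force": 30
}}

```text
time: 3.15
tcp_pos: [0.6241, -0.1343, 0.148]
eef_rot: [179.9, 0.0, 94.4]
force: [-2.1, 1.2, 4.4]
gripper_width: 0.0253
grip_force: 30.0
```

Knob gripped, width 25.3 mm. I wind the first quarter, from rig angle 4° to 94°.

Call:
{"op": "drive_tool", "data": {
  "motion": [
    [0,0,0,5.2,-0.6,0,-1],
    [0,0,0,10.3,-1.8,0,-1],
    [0,0,0,15.2,-3.5,0,-1],
    [0,0,0,20,-5.7,0,-1],
    [0,0,0,24.5,-8.4,0,-1],
    [0,0,0,28.7,-11.6,0,-1],
    [0,0,0,32.5,-15.2,0,-1],
    [0,0,0,35.9,-19.1,0,-1],
    [0,0,0,38.9,-23.4,0,-1],
    [0,0,0,41.5,-28,0,-1],
    [0,0,0,43.5,-32.8,0,-1],
    [0,0,0,45,-37.8,0,-1],
    [0,0,0,46,-42.9,0,-1],
    [0,0,0,46.5,-48.1,0,-1],
    [0,0,0,46.4,-53.4,0,-1],
    [0,0,0,46.4,-53.4,0,-1]
  ]
}}

```text
time: 5.15
tcp_pos: [0.5677, -0.0896, 0.148]
eef_rot: [179.8, -0.2, 94.5]
force: [0.1, 3.9, 7.4]
gripper_width: 0.0252
grip_force: 30.0
```

Call:
{"op": "drive_tool", "data": {
  "motion": [
    [0,0,0,-0.6,-5.2,0,-1],
    [0,0,0,-1.8,-10.3,0,-1],
    [0,0,0,-3.5,-15.2,0,-1],
    [0,0,0,-5.7,-20,0,-1],
    [0,0,0,-8.4,-24.5,0,-1],
    [0,0,0,-11.6,-28.7,0,-1],
    [0,0,0,-15.2,-32.5,0,-1],
    [0,0,0,-19.1,-35.9,0,-1],
    [0,0,0,-23.4,-38.9,0,-1],
    [0,0,0,-28,-41.5,0,-1],
    [0,0,0,-32.8,-43.5,0,-1],
    [0,0,0,-37.8,-45,0,-1],
    [0,0,0,-42.9,-46,0,-1],
    [0,0,0,-48.1,-46.5,0,-1],
    [0,0,0,-53.4,-46.4,0,-1],
    [0,0,0,-53.4,-46.4,0,-1]
  ]
}}

```text
time: 7.15
tcp_pos: [0.5251, -0.1485, 0.1479]
eef_rot: [179.9, -0.0, 94.4]
force: [-0.6, 0.6, 7.2]
gripper_width: 0.0254
grip_force: 30.0
```

The start and half-turn points are 100.0 mm apart, exactly the crank circle's diameter. I continue.

Call:
{"op": "drive_tool", "data": {
  "motion": [
    [0,0,0,-5.2,0.6,0,-1],
    [0,0,0,-10.3,1.8,0,-1],
    [0,0,0,-15.2,3.5,0,-1],
    [0,0,0,-20,5.7,0,-1],
    [0,0,0,-24.5,8.4,0,-1],
    [0,0,0,-28.7,11.6,0,-1],
    [0,0,0,-32.5,15.2,0,-1],
    [0,0,0,-35.9,19.1,0,-1],
    [0,0,0,-38.9,23.4,0,-1],
    [0,0,0,-41.5,28,0,-1],
    [0,0,0,-43.5,32.8,0,-1],
    [0,0,0,-45,37.8,0,-1],
    [0,0,0,-46,42.9,0,-1],
    [0,0,0,-46.5,48.1,0,-1],
    [0,0,0,-46.4,53.4,0,-1],
    [0,0,0,-46.4,53.4,0,-1]
  ]
}}

```text
time: 9.15
tcp_pos: [0.5821, -0.1888, 0.1478]
eef_rot: [179.9, -0.2, 94.5]
force: [-1.3, 3.3, 7.6]
gripper_width: 0.0251
grip_force: 30.0
```

Call:
{"op": "drive_tool", "data": {
  "motion": [
    [0,0,0,0.6,5.2,0,-1],
    [0,0,0,1.8,10.3,0,-1],
    [0,0,0,3.5,15.2,0,-1],
    [0,0,0,5.7,20,0,-1],
    [0,0,0,8.4,24.5,0,-1],
    [0,0,0,11.6,28.7,0,-1],
    [0,0,0,15.2,32.5,0,-1],
    [0,0,0,19.1,35.9,0,-1],
    [0,0,0,23.4,38.9,0,-1],
    [0,0,0,28,41.5,0,-1],
    [0,0,0,32.8,43.5,0,-1],
    [0,0,0,37.8,45,0,-1],
    [0,0,0,42.9,46,0,-1],
    [0,0,0,48.1,46.5,0,-1],
    [0,0,0,53.4,46.4,0,-1],
    [0,0,0,57,46,0,-1],
    [0,0,0,57,46,0,-1],
    [0,0,0,57,46,0,-1]
  ]
}}

```text
time: 11.4
tcp_pos: [0.6236, -0.1307, 0.1479]
eef_rot: [179.9, 0.1, 94.4]
force: [-1.1, -0.7, 5.9]
gripper_width: 0.0255
grip_force: 30.0
```

The crank is now at about 6.42 rad, from the circle centre (0.5746, -0.1414). I release, rise and go over the plate.

Call:
{"op": "drive_tool", "data": {
  "motion": [
    [0,0,0,0,0,0,-0.02],
    [0,0,0,0,0,0,-0.02],
    [0,0,0,0,0,0,-0.02],
    [0,0,0,0,0,-20,-0.02],
    [0,0,0,0,0,-60,-0.02],
    [0,0,0,0,0,-106,-0.02],
    [0,0,0,35,-27,-106,-0.15],
    [0,0,0,75,-58,-106,-0.15],
    [0,0,0,115,-90,-106,-0.15],
    [0,0,0,145,-113,-106,-0.15],
    [0,0,0,159,-124,-106,-0.15],
    [0,0,0,159,-124,-106,-0.15],
    [0,0,0,159,-124,-106,-0.15]
  ]
}}

```text
time: 13.02
tcp_pos: [0.4879, 0.0176, 0.2522]
eef_rot: [-180.0, 0.0, 94.4]
force: [-0.1, 0.4, -0.3]
gripper_width: 0.0403
grip_force: 0.0
```

```bash
python3 w.py pics/w2.png
python3 - <<'E'
from h import *
cv2.imwrite("pics/top1.png",bot.read_camera("top"))
E
```

```text
13.025 [0.48791927 0.01759022 0.25218268] [-1.79994705e+02  2.24803000e-02  9.43784989e+01] 0.04031386760293302
(0.623, -0.137, 0.169) [404.17980909 380.94427208]
(0.574, -0.145, 0.13) [344.80259314 357.51866198]
(0.488, 0.0185, 0.157) [275.82794474 212.13246267]
```

View pics/w2.png

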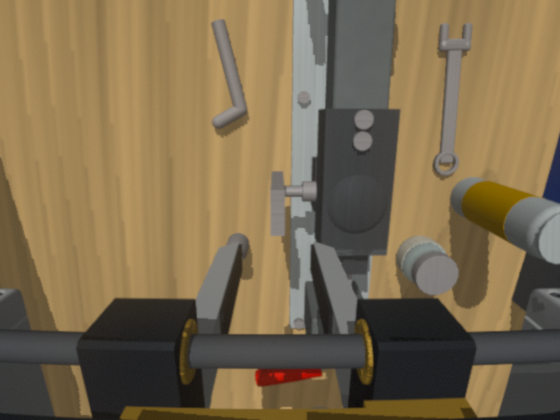

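The wrist view shows the plate at columns 271–284 with its top face at about rows 183–235, matching the prediction (276,212). The rod to the coupler is at (298,190). I check the rod's height against the fingertips before going down.

Run:
```python
from h import *
n=np.array([-.0767,.997,0]);P=np.array([.488,.0185,0])
for p in [(290,190),(290,183),(278,209)]:
    o,d=ray("wrist",p);print(p,o,o+d*(n@(P-o))/(n@d),onz("wrist",p,.157))
```

```text
(290, 190) [0.48222173 0.09591575 0.42360779] [0.50324744 0.019673   0.07121685] [0.49812912 0.03823291 0.157     ]
(290, 183) [0.48222173 0.09591575 0.42360779] [0.504835   0.01979513 0.03231925] [0.49762947 0.04405032 0.157     ]
(278, 209) [0.48222173 0.09591575 0.42360779] [0.4898119  0.01863939 0.14727239] [0.48954471 0.02135969 0.157     ]
```

The rod sits at roughly z 0.07–0.10, well under the fingertips at 0.121. Descend and grip the plate.

Call:
{"op": "drive_tool", "data": {
  "motion": [
    [0,0,0,2,1,50,-0.15],
    [0,0,0,2,1,90,-0.15],
    [0,0,0,2,1,112,-0.15],
    [0,0,0,2,1,123,-0.15],
    [0,0,0,2,1,123,-0.15],
    [0,0,0,2,1,123,-0.6],
    [0,0,0,2,1,123,-1],
    [0,0,0,2,1,123,-1],
    [0,0,0,2,1,123,-1]
  ],
  "grip_force": 40
}}

```text
time: 14.25
tcp_pos: [0.4888, 0.0204, 0.1303]
eef_rot: [179.9, 0.0, 94.4]
force: [1.8, -0.2, 1.2]
gripper_width: 0.0117
grip_force: 40.0
```

Call:
{"op": "drive_tool", "data": {
  "motion": [
    [0,0,0,0,-5,0,-1],
    [0,0,0,0,-10,0,-1],
    [0,0,0,0,-15,0,-1],
    [0,0,0,0,-20,0,-1],
    [0,0,0,0,-24,0,-1],
    [0,0,0,0,-24,0,-1],
    [0,0,0,0,-24,0,-1],
    [0,0,0,0,-24,0,-1]
  ]
}}

```text
time: 15.25
tcp_pos: [0.4677, 0.0189, 0.1302]
eef_rot: [179.5, -0.0, 94.4]
force: [12.0, 1.7, -3.6]
gripper_width: 0.012
grip_force: 40.0
```

About 21 mm drawn, and the 12 N agrees with the spring. I add 2.5 mm of pull, then lift along the hinge arc with matching tilt to about 0.30 rad.

Call:
{"op": "drive_tool", "data": {
  "motion": [
    [0,0,0,0,-2.5,0,-1],
    [0,0,0,0,-2.5,0,-1],
    [0,-1.15,0,0.7,-2.5,-5.2,-1],
    [0,-2.3,0,1.4,-2.5,-10.4,-1],
    [0,-3.45,0,2.3,-2.5,-15.6,-1],
    [0,-4.6,0,3.2,-2.5,-20.7,-1],
    [0,-5.75,0,4.3,-2.5,-25.8,-1],
    [0,-6.9,0,5.5,-2.5,-30.9,-1],
    [0,-8,0,6.8,-2.5,-36,-1],
    [0,-9.2,0,8.1,-2.5,-41,-1],
    [0,-11.5,0,11.1,-2.5,-51.1,-1],
    [0,-13.75,0,14.6,-2.5,-60.9,-1],
    [0,-16,0,18.4,-2.5,-70.7,-1],
    [0,-17.2,0,20.5,-2.5,-75.5,-1],
    [0,-17.2,0,20.5,-2.5,-75.5,-1],
    [0,-17.2,0,20.5,-2.5,-75.5,-1],
    [0,-17.2,0,20.5,-2.5,-75.5,-1]
  ]
}}

```text
time: 17.38
tcp_pos: [0.4635, 0.039, 0.2049]
eef_rot: [179.5, 17.2, 94.4]
force: [13.2, 0.2, -4.6]
gripper_width: 0.012
grip_force: 40.0
```

```bash
python3 w.py pics/w3.png
python3 - <<'E'
from h import *
im=bot.read_camera("scene")[130:340,180:400]
cv2.imwrite("pics/s3.png",cv2.resize(im,None,fx=2.8,fy=2.8))
E
```

```text
17.375 [0.46350864 0.0389523  0.20492656] [179.52392262  17.19999997  94.40552879] 0.012002372035806364
(0.623, -0.137, 0.169) [422.69305859 378.02113655]
(0.574, -0.145, 0.13) [363.92141666 347.27633616]
(0.488, 0.0185, 0.157) [306.94604477 239.45534898]
```

View pics/s3.png

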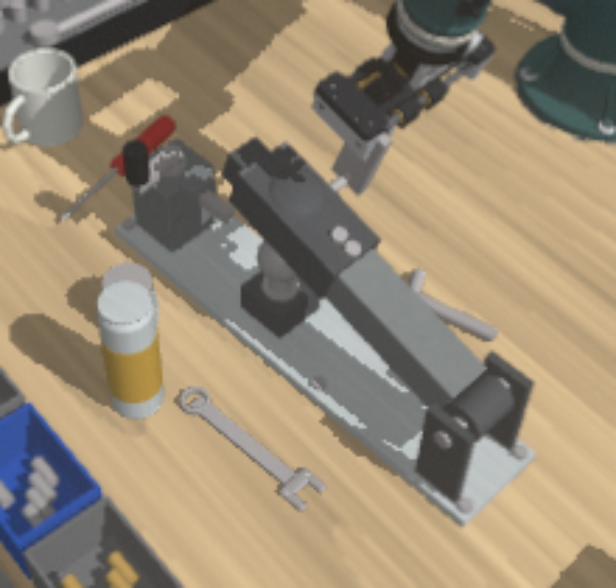

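The picture shows the coupler at (300,200) lifted clear of the ball at (277,270), the plate held in the gripper, and the bolt drawn. The force is steady and the crank is wound, so I hand it in.

```bash
python3 -c "
from station import bot
print(bot.close_job())"
```

```text
the job is handed in; nothing more can be done
None
```

The job is handed in, with no verdict returned: crank wound to about 6.42 rad, latch drawn about 23 mm, and tongue held raised at about 0.30 rad (roughly 7.5 cm) in the gripper.

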